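Open the double-latched bearing case

TASK

Open the sloping bearing case so that the spare bearings can be reached: swing the keeper clear of the bolt (it gives way to one side only, so feel which), draw the bolt right back, then slide the acrylic door fully open. Let go and leave all three like that, and leave the yo-yo, the bearing puller and the hex driver where they lie.

Things in the scene. Friction and masses are not known exactly. Their poses are not given: they have to be found in the camera images.
- case: Grey steel case fixed on the worktop, 450 mm wide (its y), 200 deep (its x); origin: centre of the underside. From a front lip (x = -90 mm, 50 mm high) a flat face 190 mm long rises to the rear at 35 deg. In its frame: up-slope (0.819,0,0.574), off-face (-0.574,0,0.819), left (0,1,0). Door in the middle; left of it (+y) the bolt, with the keeper below the bolt.
- lamp (a point): Middle of the level lamp bar that hangs over the face along the case's y (16 mm wide, 20 high, 436 long, on end posts at the rear). No room for an upright gripper above the bolt; a tool square to the face (leaning 35 deg, gripper towards the robot) passes under it. Pinch posts and fin with the fingers closing along the case's y.
- keeper_tab (a point): Keeper: flat steel bar 16 mm wide, 5 to 11 mm off the face, reaching 68 mm from its pivot, with a round thumb post (14 mm dia, up to 43 mm off the face) 52 mm from the pivot. This point: on the post's axis 34 mm off the face, good for the TCP in a pinch. At first the bar points up-slope, its end 3 mm short of the bolt's tail like a strut, so the bolt cannot be drawn.
- keeper (a joint): Keeper swing, rad: 0 = up-slope, positive = its end goes to case +y (bar direction = cos x up-slope + sin x left). 1 to 2 N at the post; stays where left. A stop hidden under the plate lets it swing to ONE side only, +y or -y, which differs from case to case and must be felt: hard stop near 0.2 rad on the wrong side, 1.1 rad on the free side. Clear of the bolt beyond 0.45.
- bolt_knob (a point): Bolt: flat steel bar 70 mm long, 26 wide, running up the slope, top 13 mm off the face, with a round knob 20 mm in diameter standing square to the face up to 46 mm off it, 18 mm from its lower end. This point: on the knob's axis, 36 mm off the face.
- bolt (a joint): Draw of the bolt, m: 0 = locked, 0.030 = fully drawn (end stop), moving down the slope towards the robot. Needs 3 to 5 N; stays where left. Locked, its upper end blocks a steel lug on the door; the lug is free from 0.024.
- door_pull (a point): Door: clear acrylic panel 150 x 136 mm, outer side 10 mm off the face, with a black plastic fin pull 80 mm long up the slope, 12 mm wide along y, up to 42 mm off the face, and a steel hasp arm that reaches left past the bolt. This point: middle of the fin, 34 mm off the face.
- door (a joint): Opening of the door, m: 0 = closed, 0.115 = fully open (end stop); it slides level along the face to the case's -y. Needs 3 to 5 N; stays where left.
- yoyo: Bystander: silver metal yo-yo lying on its side face, 56 mm in diameter, 44 mm high; origin at the centre of its underside.
- puller: Bystander: black plastic bearing puller, a flat T 110 mm long (its x) and 60 mm across, 16 mm high; origin under its middle.
- driver: Bystander: hex driver with wooden handle, 160 mm long (its x), 26 mm thick; origin under its middle.

How it is judged (in metres and radians):
On the way, in this order (a step that is already met when the one before it is completed fails the run):
1. the keeper is swung clear of the bolt while the bolt is still locked ((value of joint keeper above 0.45 rad or value of joint keeper below -0.45 rad) and value of joint bolt below 0.012 m), for 0.1 s.
2. the bolt is drawn right back while the door is still closed (value of joint bolt above 0.025 m and value of joint door below 0.02 m), for 0.1 s.
3. the door is slid fully open (value of joint door above 0.108 m), for 0.2 s.
At the end, for the whole second after the job is handed in: The door stands fully open (at least 108 of 115 mm), the bolt is drawn back (at least 25 of 30 mm), the keeper is swung clear (more than 0.45 rad to its free side), and the robot touches nothing (value of joint door above 0.108 m and value of joint bolt above 0.025 m and (value of joint keeper above 0.45 rad or value of joint keeper below -0.45 rad)).
It fails at once if a bystander is moved (distance of any of yoyo, puller, driver from where it was at the start of the episode above 0.025 m).
It also fails if it takes over 58 s, if anything falls off the work surface, if the arm or the gripper's body presses on something with over 40 N, if the wrist force passes 120 N, or if a joint passes its speed limit or range.

ROBOT

A 6-joint arm with a two-finger parallel gripper is mounted at the origin on the work surface. World frame = base frame: x ahead of the robot, y to its left, z up, the work surface at z = 0. Lengths are in mm, angles in rad, forces in N, time in s.
With the tool pointing down it reaches from about 300 to 775 mm from the base axis. Payload 14.6 kg.
Tool frame: the origin (TCP) lies between the finger pads, 19 mm behind the fingertips; this is the grasp point; z points along the fingers, y is the line along which they close (so a half turn about z gives the same grasp; the last joint's range is limited). The gripper opens to 94 mm and grips with 3 to 60 N. Pads are 16 mm wide; open, the fingers measure 119 mm over their backs; the gripper's body (75 mm by 177 mm) begins 78 mm behind the grasp point.
Start: joints at [1.129, 0.3, 1.521, -0, 1.321, -0.067], TCP at [201.344, 511.81, 224.246] pointing down, gripper open.
Joint ranges: [-3.03, 3.03], [-0.79, 2.21], [0.23, 2.52], [-1.04, 4.18], [0, 3.07], [-2.55, 2.55]. Speed limits (rad/s): [2.22, 2.22, 2.57, 3.14, 3.14, 3.14].

INTERFACE

Orientations are given as [roll, pitch, yaw] about the fixed x, y, z axes, in that order (R = Rz(yaw) Ry(pitch) Rx(roll)).
In Python, from cell import manip, camera gives the robot as it stands.
- The arm moves only by the tool move_arm, never from a script. Its arguments are lists of equal length, an entry for each row: "dp": the shift along the world's x, y, z in mm, a list of three; "rotation": the turn, a rotation vector about the world's x, y, z in rad, a list of three; "hand": the opening, from 0 (shut) to 1 (fully open). A call has 1 to 10 rows; each row shifts and turns the commanded pose from where the row before left it; what a row does not reach is not made up. A row lasts 1/8 s, in which the tool goes at most 62.5 mm and 10.7 degrees, less where a joint would pass 70% of its speed; a pose out of reach is approached as far as the arm can. A call with a gripper value outside its range is refused whole. The fingers move at their own pace and stop on an object; "newtons" is the grip in N (left out, the last holds). Time passes only in rows, so rows that do not move let the fingers close. It gives the time, the measured TCP pose, the force, the opening and the grip force at its end, in the units of the state.
- manip.read_state(): the state, without advancing time (a new reading comes with each control period).
- camera(name): name is "scene" or "top" or "wrist"; returns a dict with "image" (420x560x3 uint8, red, green, blue), "fx", "fy", "cx", "cy" (pixels), "R" (3x3) and "t" (3): a world point X has camera coordinates R X + t; the wrist camera has in their place "mount" (4x4, takes a point from camera to tool coordinates, whose origin is the TCP and whose axes are the flange's). Camera axes: x right, y down, z forward; pixel columns grow to the right and rows downward; lengths in mm; the calibration is good to about 2 mm. A picture is of the moment at which its call begins: read the wrist's pose just before it. There is no depth.
- manip.sign_off(): hands the job in; it is judged then, once.
The state is a dict: "clock": time; "joints": joint angles; "qd": joint speeds; "effort": joint torques, N m; "eef_pos": TCP position; "eef_rot": TCP orientation; "wrist_force": force on the tool from outside, world axes, zero at the start; "moment": the same for the moment, N m; "finger_gap": finger opening in mm; "finger_force": force on a finger pad.
Only numpy, scipy, OpenCV 4.12 (cv2) and the standard library are available. Lean on these libraries where they do the work, as an engineer would, in place of code of your own. Each camera call takes 0.05 s, during which the arm holds its last target. There are 200 camera calls.

## Working session

There is one attempt and no reset: what is moved stays moved. The work goes in short steps, Python scripts to look and compute and a tool call to move; the robot and the scene stay as the last step left them, time stands still between calls to the robot, and variables do not carry over. Pictures are saved under pics/ and viewed, at most 10 in all, crops included, and the job is handed in when it is done.

Besides the shell and the picture viewer there is one more tool, called after "Request:" as name(argument=value, ...) on one line, values as JSON. move_arm: Moves the arm, as the interface text tells. Its arguments: {"type":"object","properties":{"dp":{"type":"array","items":{"type":"array","items":{"type":"number"}}},"rotation":{"type":"array","items":{"type":"array","items":{"type":"number"}}},"hand":{"type":"array","items":{"type":"number"}},"newtons":{"type":"number"}},"required":["dp","rotation","hand"]}

```bash
mkdir -p pics; ls; python3 - <<'E'
from cell import manip,camera
import cv2,pickle
s=manip.read_state(); print(s)
d={}
for n in("scene","top"):
    c=camera(n); d[n]=c; cv2.imwrite(f"pics/{n}0.png",c["image"][:,:,::-1]); print(n,c["fx"],c["cx"],c["cy"],c["R"],c["t"])
pickle.dump(d,open("v0.pkl","wb"))
E
```

```text
pics
{'clock': 0.0, 'joints': array([ 1.12936587e+00,  3.00443270e-01,  1.52159902e+00, -2.97256437e-05,
        1.32072651e+00, -6.66143820e-02]), 'qd': array([-0.0001197 ,  0.00157362, -0.00079544, -0.00067058,  0.00010786,
       -0.00080585]), 'effort': array([ 2.85758881e-05, -5.31808376e+01, -3.52727509e+01,  7.08881859e-02,
        2.45351106e-02, -1.30594403e-04]), 'eef_pos': array([201.26306513, 511.57777038, 223.6940028 ]), 'eef_rot': array([-3.14041720e+00, -4.95619960e-05,  2.76678392e+00]), 'wrist_force': array([ 0.27545231, -0.27115737, -0.16941856]), 'moment': array([-0.01538068,  0.00619406, -0.01637579]), 'finger_force': 0.0, 'finger_gap': 94.08184538611818}
scene 445.3053057713697 279.812333211212 218.80120174498796 [[ 0.99943641  0.03328059 -0.00438856]
 [ 0.02408735 -0.80205123 -0.59676932]
 [-0.02338068  0.59632728 -0.80240084]] [-492.55622848   34.80529191 1405.04901195]
top 419.57836732310307 287.08739786812384 217.62850631491634 [[-2.99893991e-02 -9.99550210e-01  1.20232571e-04]
 [-9.93889747e-01  2.98067852e-02 -1.06276647e-01]
 [ 1.06225261e-01 -3.30667071e-03 -9.94336593e-01]] [ -64.13736139  521.24188537 1142.49501576]
```

View pics/scene0.png

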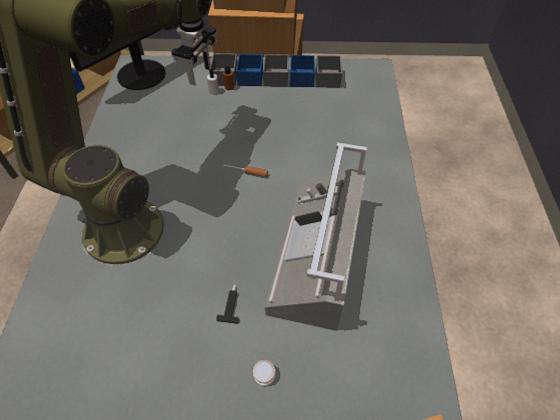

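View pics/top0.png

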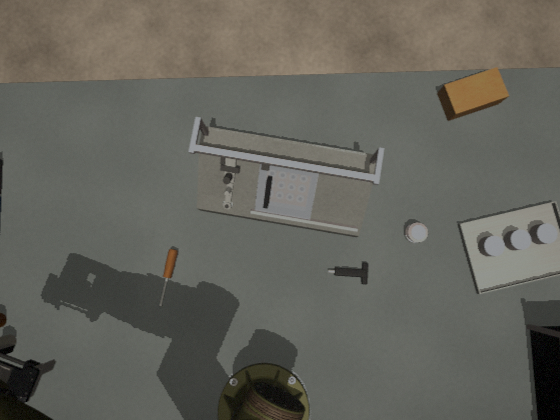

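The scene view shows the case at (270-365, 145-325) with the driver at (256,171), the puller at (230,305) and the yo-yo at (264,372). In the top view the case front edge runs from (198,209) to (357,235), the keeper and bolt are near (228,190) and the fin near (268,191).

```bash
python3 - <<'E'
import pickle,cv2,numpy as np
d=pickle.load(open("v0.pkl","rb"))
a=d["top"]["image"][110:245,180:390,::-1]; a=cv2.resize(a,None,fx=3.8,fy=3.8,interpolation=cv2.INTER_CUBIC)
cv2.imwrite("pics/topc.png",a)
a=d["scene"]["image"][135:335,255:380,::-1]; a=cv2.resize(a,None,fx=3,fy=3,interpolation=cv2.INTER_CUBIC)
cv2.imwrite("pics/scc.png",a)
E
```

```text
(no output)
```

View pics/topc.png

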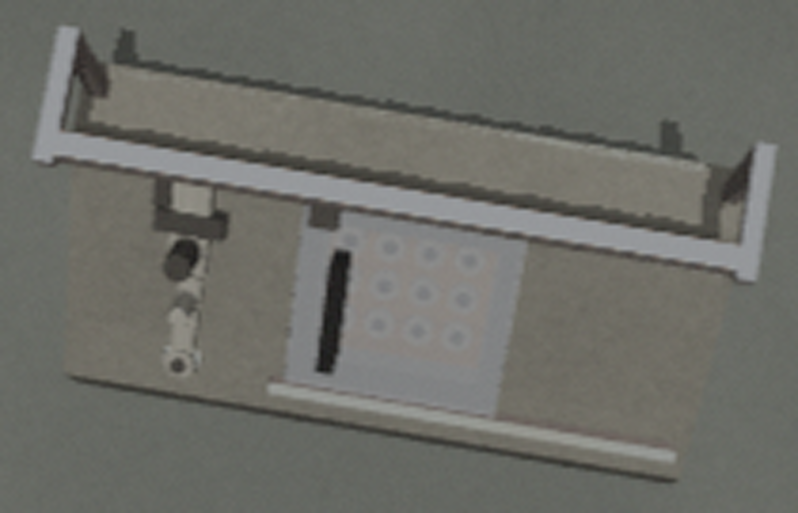

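View pics/scc.png

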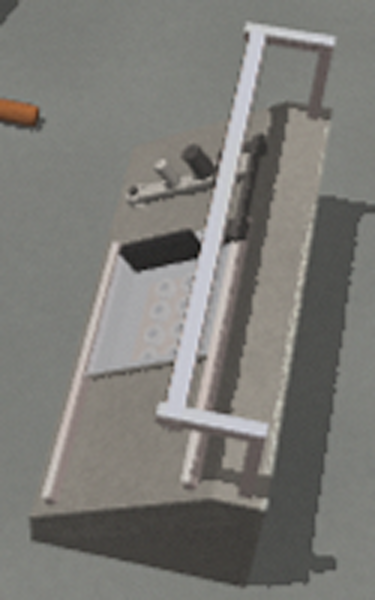

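The top crop gives the front edge corners at (70,377) and (677,479), the pivot at (178,365), the post top at (184,300), the dark knob top at (178,266) and the fin top from (343,252) to (324,372). The scene crop gives the post top at (160,165) and the knob top at (190,155). The fin runs from (122,250) to (195,232).

```bash
cat > h.py <<'E'
import pickle,numpy as np
d=pickle.load(open("v0.pkl","rb"))
def ray(c,u,v):
    R=np.array(c["R"]);o=-R.T@np.array(c["t"]);return o,R.T@np.array([(u-c["cx"])/c["fx"],(v-c["cy"])/c["fy"],1])
def plane(c,u,v,n,p):
    o,r=ray(c,u,v);return o+r*(n@(p-o))/(n@r)
T=lambda x,y:(x/3.8+180-.4,y/3.8+110-.4)
S=lambda x,y:(x/3+255-.3,y/3+135-.3)
E
cat > m.py <<'E'
from h import *
Z=np.array([0,0,1.])
top,sc=d["top"],d["scene"]
A=plane(top,*T(70,377),Z,50*Z);B=plane(top,*T(677,479),Z,50*Z)
print(A,B,np.linalg.norm(A-B))
yc=(A-B)/np.linalg.norm(A-B);xc=np.cross(yc,Z)
org=(A+B)/2+90*xc;org[2]=0
S2=plane(sc,*S(30,515),Z,50*Z);print("scene front right corner",S2,"yaw",np.arctan2(xc[1],xc[0]))
up=.819*xc+.574*Z;n=-.574*xc+.819*Z
lip=(A+B)/2
def f(P):q=P-lip;return np.round([q@up,q@yc,q@n],1)
for name,c,p,h in[("pivot",top,T(178,365),11),("post",top,T(184,300),43),("knob",top,T(178,266),46),("finlo",top,T(324,372),42),("finhi",top,T(343,252),42),
 ("pivot",sc,S(132,192),11),("post",sc,S(158,163),43),("knob",sc,S(188,152),46),("finlo",sc,S(120,247),42),("finhi",sc,S(193,231),42)]:
    P=plane(c,*p,n,lip+h*n);print(name,np.round(P,1),f(P))
print("org",org,"up",up,"n",n,"yc",yc)
for q in[("lampL",T(62,143)),("lampR",T(745,262))]:
    o,r=ray(top,*q[1]);print(q[0],[np.round(o+r*(z-o[2])/r[2],0) for z in(220,260)])
E
python3 m.py
```

```text
[548.33734418 163.71794671  50.        ] [ 461.59583166 -270.56448391   50.        ] 442.86038379395734
scene front right corner [ 461.64555498 -272.15128572   50.        ] yaw -0.19714098549191247
pivot [551.   81.9  76.5] [ 30.5 141.8  11. ]
post [585.6  68.1 141.2] [ 97.6 135.   43. ]
knob [605.3  69.4 158.3] [123.  140.1  46. ]
finlo [537.3 -23.  119.3] [60.8 36.2 42. ]
finhi [608.8 -39.8 170.8] [150.5  33.7  42. ]
pivot [549.   81.6  75.2] [ 28.2 141.1  11. ]
post [573.3  73.1 132.1] [ 81.7 137.5  43. ]
knob [601.5  67.8 155.9] [118.9 137.7  46. ]
finlo [537.  -22.8 119.1] [60.5 36.3 42. ]
finhi [603.6 -38.2 167. ] [143.9  34.3  42. ]
org [593.22333922 -71.05125343   0.        ] up [ 0.80313644 -0.16041466  0.574     ] n [-0.56288195  0.11242737  0.819     ] yc [0.1958665  0.98063057 0.        ]
lampL [array([673., 132., 220.]), array([661., 123., 260.])]
lampR [array([ 585., -290.,  220.]), array([ 577., -281.,  260.])]
```

```bash
cat >> m.py <<'E'
for a,b in[((62,143),(255,30)),((745,262),(172,408))]:
    o1,r1=ray(top,*T(*a));o2,r2=ray(sc,*S(*b));r1/=np.linalg.norm(r1);r2/=np.linalg.norm(r2)
    s=np.linalg.lstsq(np.c_[r1,-r2],o2-o1,rcond=None)[0];P=(o1+r1*s[0]+o2+r2*s[1])/2
    print("lamp",P,f(P),np.linalg.norm(o1+r1*s[0]-o2-r2*s[1]))
from scipy.spatial.transform import Rotation as Ro
np.savez("fr.npz",up=up,n=n,yc=yc,lip=lip)
E
cat > go.py <<'E'
import sys,numpy as np
from cell import manip
from scipy.spatial.transform import Rotation as Ro
z=np.load("fr.npz");up,n,yc,lip=[z[k] for k in("up","n","yc","lip")]
s=manip.read_state();p=s["eef_pos"];q=p-lip
print("t",s["clock"],"p",p.round(1),"uyn",np.round([q@up,q@yc,q@n],1),"F uyn",np.round([s["wrist_force"]@v for v in(up,yc,n)],1),"gap",s["finger_gap"],s["finger_force"])
R0=Ro.from_euler("xyz",s["eef_rot"]);R1=Ro.from_matrix(np.c_[-up,yc,-n])
print("rotvec",(R1*R0.inv()).as_rotvec().round(3))
if len(sys.argv)>1:
    t=lip+np.c_[up,yc,n]@np.array([float(a) for a in sys.argv[1:4]]);print("target",t.round(1),"dp",(t-p).round(1))
E
python3 m.py|tail -3; python3 go.py 82 138 134;python3 go.py 82 138 34
```

```text
lampR [array([ 585., -290.,  220.]), array([ 577., -281.,  260.])]
lamp [658.09239139 121.21312587 269.57817927] [221.  201.2 113.3] 1.0226768421133507
lamp [ 576.72426181 -280.99897067  261.11775712] [ 215.3 -209.1  106.9] 0.12081700350233314
t 0.1 p [201.2 511.6 223.7] uyn [-234.8  494.6  376.8] F uyn [ 0.   0.1 -0.1] gap 94.09823117287256 0.0
rotvec [-0.172 -0.588  0.172]
target [522.4  83.8 206.8] dp [ 321.2 -427.8  -16.9]
t 0.1 p [201.2 511.6 223.7] uyn [-234.8  494.6  376.8] F uyn [ 0.   0.1 -0.1] gap 94.09823117287256 0.0
rotvec [-0.172 -0.588  0.172]
target [578.7  72.6 124.9] dp [ 377.5 -439.1  -98.8]
```

Request:
move_arm(dp=[[20,-27,0],[20,-27,0],[20,-27,0],[20,-27,0],[20,-27,0],[20,-27,0],[20,-27,0],[20,-27,0],[20,-27,0],[20,-27,0]], rotation=[[-0.011,-0.037,0.011],[-0.011,-0.037,0.011],[-0.011,-0.037,0.011],[-0.011,-0.037,0.011],[-0.011,-0.037,0.011],[-0.011,-0.037,0.011],[-0.011,-0.037,0.011],[-0.011,-0.037,0.011],[-0.011,-0.037,0.011],[-0.011,-0.037,0.011]], hand=[0.5,0.5,0.5,0.5,0.5,0.5,0.5,0.5,0.5,0.5])

```text
clock: 1.35
eef_pos: [401.8, 240.8, 224.1]
eef_rot: [3.13, 0.387, 2.876]
wrist_force: [0.6, 0.8, 0.2]
finger_gap: 47.1
finger_force: 0.0
```

Request:
move_arm(dp=[[20,-27,0],[20,-27,0],[20,-27,0],[20,-27,0],[20,-25,-8],[20,-25,-8],[0,0,0]], rotation=[[-0.011,-0.037,0.011],[-0.011,-0.037,0.011],[-0.011,-0.037,0.011],[-0.011,-0.037,0.011],[-0.011,-0.037,0.011],[0,0,0],[0,0,0]], hand=[0.5,0.5,0.5,0.5,0.5,0.5,0.5])

```text
clock: 2.22
eef_pos: [521.6, 82.3, 207.3]
eef_rot: [-3.141, 0.577, 2.934]
wrist_force: [0.2, -0.6, 0.1]
finger_gap: 47.0
finger_force: 0.0
```

```bash
python3 go.py 82 138 34; python3 - <<'E'
from cell import manip,camera
import cv2,pickle
s=manip.read_state();c=camera("wrist");cv2.imwrite("pics/w1.png",c["image"][:,:,::-1]);pickle.dump((s,c),open("w1.pkl","wb"))
E
```

```text
t 2.225 p [521.6  82.3 207.3] uyn [ 81.9 136.4 134.7] F uyn [ 0.3 -0.6 -0.1] gap 46.997918330597415 0.0
rotvec [-0.007 -0.034  0.01 ]
target [578.7  72.6 124.9] dp [ 57.1  -9.8 -82.4]
```

View pics/w1.png

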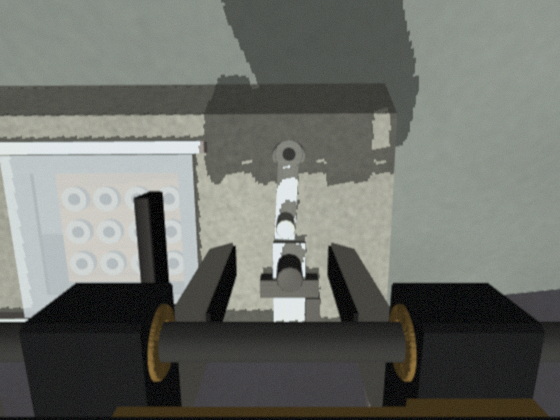

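The wrist view shows the pivot at (289,152), the post top at (286,219), the knob top at (290,270) and the fin top at about x=148-160. Everything lines up between the fingers.

```bash
cat > w.py <<'E'
from go import *
import pickle
def wp(f,u,v,h):
    s,c=pickle.load(open(f,"rb"));M=np.array(c["mount"]);R=Ro.from_euler("xyz",s["eef_rot"]).as_matrix()
    o=R@M[:3,3]+s["eef_pos"];r=R@M[:3,:3]@np.array([(u-c["cx"])/c["fx"],(v-c["cy"])/c["fy"],1])
    P=o+r*(n@(lip+h*n-o))/(n@r);q=P-lip;return np.round([q@up,q@yc,q@n],1)
E
python3 -c "
from w import *
for a in[(289,152,11),(286,219,43),(290,270,46),(138,196,42),(160,194,42)]:print(wp('w1.pkl',*a))"
```

```text
t 2.275 p [521.2  83.2 207.7] uyn [ 81.7 137.2 135.4] F uyn [-0.1  0.7 -0.7] gap 46.76755765142386 0.0
rotvec [-0.007 -0.033  0.009]
[ 29.9 141.6  11. ]
[ 75.6 138.8  43. ]
[112.7 141.4  46. ]
[58.4 34.6 42. ]
[57.1 50.3 42. ]
```

Request:
move_arm(dp=[[11,-2,-16],[11,-2,-16],[11,-2,-16],[11,-2,-16],[11,-1,-18],[0,0,0],[0,0,0]], rotation=[[-0.004,-0.017,0.005],[-0.004,-0.017,0.005],[0,0,0],[0,0,0],[0,0,0],[0,0,0],[0,0,0]], hand=[0.5,0.5,0.5,0.5,0.5,0.5,0.5])

```text
clock: 3.15
eef_pos: [576.1, 75.4, 127.0]
eef_rot: [-3.141, 0.614, 2.948]
wrist_force: [-0.8, 0.3, 1.1]
finger_gap: 47.2
finger_force: 0.0
```

```bash
python3 go.py 80 139 35; python3 - <<'E'
from cell import manip,camera
import cv2,pickle
s=manip.read_state();c=camera("wrist");cv2.imwrite("pics/w2.png",c["image"][:,:,::-1]);pickle.dump((s,c),open("w2.pkl","wb"))
E
```

```text
t 3.15 p [576.1  75.4 127. ] uyn [ 80.7 140.2  37.5] F uyn [-0.   0.2  1.3] gap 47.19627617856021 0.0
rotvec [ 0.001  0.002 -0.003]
target [576.7  74.  124.6] dp [ 0.6 -1.4 -2.4]
```

View pics/w2.png

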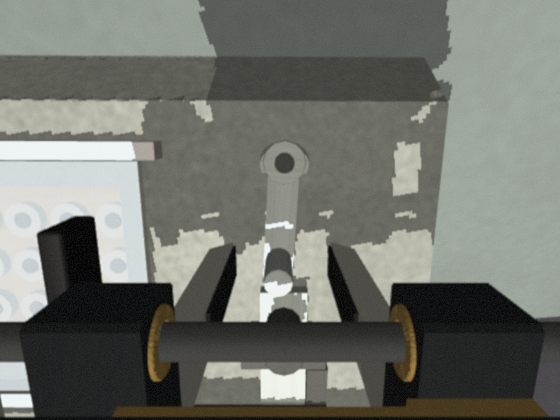

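The post stands between the fingers, with its white top at about (278,284) and the pivot at (285,162).

```bash
python3 -c "
from w import *
for a in[(285,162,11),(278,284,43)]:print(wp('w2.pkl',*a))"
```

```text
t 3.2 p [576.2  75.3 127.2] uyn [ 80.9 140.2  37.6] F uyn [-0.6 -0.3 -0. ] gap 46.795340956938496 0.0
rotvec [ 0.001  0.003 -0.003]
[ 31.  141.7  11. ]
[ 83.1 138.4  43. ]
```

Request:
move_arm(dp=[[0,-1,-2],[0,0,0],[0,0,0],[0,0,0],[0,0,0],[0,0,0]], rotation=[[0,0,0],[0,0,0],[0,0,0],[0,0,0],[0,0,0],[0,0,0]], hand=[0.5,0.1,0.1,0.1,0.1,0.1], newtons=10)

```text
clock: 3.95
eef_pos: [576.4, 73.8, 124.3]
eef_rot: [-3.141, 0.613, 2.947]
wrist_force: [-0.5, -0.6, 0.0]
finger_gap: 13.4
finger_force: 10.0
```

```bash
python3 go.py 80 139 35
```

```text
t 3.95 p [576.4  73.8 124.3] uyn [ 79.6 138.7  34.9] F uyn [-0.2 -0.6  0.2] gap 13.422321894287943 10.000220239162445
rotvec [ 0.001  0.002 -0.002]
target [576.7  74.  124.6] dp [0.3 0.2 0.3]
```

Request:
move_arm(dp=[[0.4,2,0],[0.4,2,0],[0.4,2,0],[0.4,2,0],[0,2,0],[0,2,-0.5],[0,0,0]], rotation=[[0,0,0],[0,0,0],[0,0,0],[0,0,0],[0,0,0],[0,0,0],[0,0,0]], hand=[0.1,0.1,0.1,0.1,0.1,0.1,0.1])

```text
clock: 4.82
eef_pos: [577.9, 86.1, 123.7]
eef_rot: [-3.141, 0.613, 2.947]
wrist_force: [2.6, 0.1, 1.7]
finger_gap: 13.6
finger_force: 10.0
```

```bash
python3 go.py
```

```text
t 4.825 p [577.9  86.1 123.7] uyn [ 78.5 151.1  35. ] F uyn [ 3.   0.6 -0.1] gap 13.572828445207547 10.002390593290329
rotvec [ 0.001  0.002 -0.003]
```

Request:
move_arm(dp=[[-0.3,2.8,-0.6],[-0.3,2.8,-0.6],[0,0,0]], rotation=[[0,0,0],[0,0,0],[0,0,0]], hand=[0.1,0.1,0.1])

```text
clock: 5.2
eef_pos: [577.3, 91.8, 122.5]
eef_rot: [-3.141, 0.613, 2.947]
wrist_force: [1.7, 0.2, 0.8]
finger_gap: 13.6
finger_force: 10.0
```

The +y side is free, so I follow the arc.

Request:
move_arm(dp=[[-0.4,2.8,-0.7],[-0.4,2.8,-0.7],[-0.7,2.9,-0.9],[-0.7,2.9,-0.9],[-0.9,2.5,-1],[-0.9,2.5,-1],[-1.1,2.4,-1.1],[-1.1,2.4,-1.1],[0,0,0]], rotation=[[0,0,0],[0,0,0],[0,0,0],[0,0,0],[0,0,0],[0,0,0],[0,0,0],[0,0,0],[0,0,0]], hand=[0.1,0.1,0.1,0.1,0.1,0.1,0.1,0.1,0.1])

```text
clock: 6.32
eef_pos: [571.0, 113.0, 115.1]
eef_rot: [-3.141, 0.613, 2.947]
wrist_force: [-1.4, 1.1, 3.7]
finger_gap: 13.7
finger_force: 10.0
```

```bash
python3 go.py
```

```text
t 6.325 p [571.  113.  115.1] uyn [ 63.7 176.1  34.8] F uyn [0.8 0.8 4. ] gap 13.678686339989403 10.00480905175209
rotvec [ 0.001  0.002 -0.003]
```

Request:
move_arm(dp=[[0,0,0],[0,0,0],[0,0,0],[-11,2,16],[-11,2,16],[-11,2,16],[-5,1,8],[0,0,0]], rotation=[[0,0,0],[0,0,0],[0,0,0],[0,0,0],[0,0,0],[0,0,0],[0,0,0],[0,0,0]], hand=[0.5,0.5,0.5,0.5,0.5,0.5,0.5,0.5])

```text
clock: 7.32
eef_pos: [533.3, 119.7, 171.5]
eef_rot: [-3.141, 0.614, 2.947]
wrist_force: [0.1, 0.4, 0.5]
finger_gap: 47.1
finger_force: 0.0
```

```bash
python3 go.py 118 140 102; python3 go.py 118 140 36
```

```text
t 7.325 p [533.3 119.7 171.5] uyn [ 64.7 175.3 103.1] F uyn [0.3 0.4 0.4] gap 47.081846751367465 0.0
rotvec [ 0.001  0.003 -0.002]
target [569.7  76.4 201.3] dp [ 36.5 -43.3  29.8]
t 7.325 p [533.3 119.7 171.5] uyn [ 64.7 175.3 103.1] F uyn [0.3 0.4 0.4] gap 47.081846751367465 0.0
rotvec [ 0.001  0.003 -0.002]
target [606.9  69.  147.2] dp [ 73.6 -50.7 -24.3]
```

Request:
move_arm(dp=[[12,-14,10],[12,-14,10],[12,-15,10],[12,-3,-18],[12,-2,-18],[13,-3,-18],[0,0,0]], rotation=[[0,0,0],[0,0,0],[0,0,0],[0,0,0],[0,0,0],[0,0,0],[0,0,0]], hand=[0.5,0.5,0.5,0.5,0.5,0.5,0.5])

```text
clock: 8.2
eef_pos: [605.9, 68.1, 144.9]
eef_rot: [-3.139, 0.61, 2.947]
wrist_force: [0.8, -0.2, -0.1]
finger_gap: 46.7
finger_force: 0.0
```

```bash
python3 go.py 118 140 36;  python3 - <<'E'
from cell import manip,camera
import cv2,pickle
s=manip.read_state();c=camera("wrist");cv2.imwrite("pics/w3.png",c["image"][:,:,::-1]);pickle.dump((s,c),open("w3.pkl","wb"))
E
```

```text
t 8.2 p [605.9  68.1 144.9] uyn [116.1 138.9  34.6] F uyn [ 0.6 -0.  -0.5] gap 46.70656481215214 0.0
rotvec [ 0.001 -0.002 -0.002]
target [606.9  69.  147.2] dp [1.  0.9 2.3]
```

View pics/w3.png

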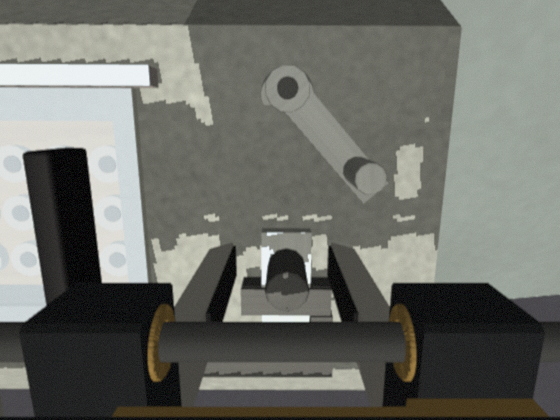

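The keeper lies about 0.8 rad to +y, clear of the bolt, and the knob (top at (288,290)) is between the fingers.

Request:
move_arm(dp=[[1,1,2],[0,0,0],[0,0,0],[0,0,0],[0,0,0],[0,0,0]], rotation=[[0,0,0],[0,0,0],[0,0,0],[0,0,0],[0,0,0],[0,0,0]], hand=[0.5,0.1,0.1,0.1,0.1,0.1], newtons=30)

```text
clock: 9.0
eef_pos: [607.2, 70.1, 149.4]
eef_rot: [-3.142, 0.614, 2.947]
wrist_force: [-1.2, 5.9, 1.3]
finger_gap: 19.9
finger_force: 30.0
```

Request:
move_arm(dp=[[-4,0.8,-2.9],[-4,0.8,-2.9],[-4,0.8,-2.9],[-4,0.8,-2.9],[-4,0.8,-2.9],[-2,0.4,-1.4],[-2,0.4,-1.4],[0,0,0]], rotation=[[0,0,0],[0,0,0],[0,0,0],[0,0,0],[0,0,0],[0,0,0],[0,0,0],[0,0,0]], hand=[0.1,0.1,0.1,0.1,0.1,0.1,0.1,0.1])

```text
clock: 10.0
eef_pos: [583.3, 74.9, 132.3]
eef_rot: [3.141, 0.614, 2.947]
wrist_force: [-1.1, 6.0, 3.4]
finger_gap: 19.5
finger_force: 30.0
```

```bash
python3 go.py 86 140 36
```

```text
t 10.0 p [583.3  74.9 132.3] uyn [ 89.6 141.2  37.7] F uyn [0.1 5.6 4.1] gap 19.512310342312134 30.004213750362396
rotvec [ 0.     0.003 -0.003]
target [581.2  74.1 128.8] dp [-2.1 -0.8 -3.4]
```

Request:
move_arm(dp=[[-0.8,0.2,-0.6],[-0.8,0.2,-0.6],[-0.8,0.2,-0.6],[0,0,0]], rotation=[[0,0,0],[0,0,0],[0,0,0],[0,0,0]], hand=[0.1,0.1,0.1,0.1])

```text
clock: 10.5
eef_pos: [582.8, 75.1, 132.1]
eef_rot: [3.14, 0.619, 2.947]
wrist_force: [15.5, 0.0, 3.6]
finger_gap: 19.3
finger_force: 30.0
```

```bash
python3 go.py 86 140 36
```

```text
t 10.5 p [582.8  75.1 132.1] uyn [ 89.  141.2  37.9] F uyn [14.6  3.  -5.8] gap 19.257507013050724 29.99869018793106
rotvec [ 0.     0.008 -0.003]
target [581.2  74.1 128.8] dp [-1.6 -0.9 -3.3]
```

Request:
move_arm(dp=[[0,0,0],[0,0,0],[0,0,0],[-11,2,16],[-11,2,16],[-11,2,16],[-6,2,9],[0,0,0]], rotation=[[0,0,0],[0,0,0],[0,0,0],[0,0,0],[0,0,0],[0,0,0],[0,0,0],[0,0,0]], hand=[0.5,0.5,0.5,0.5,0.5,0.5,0.5,0.5])

```text
clock: 11.5
eef_pos: [541.8, 83.2, 187.5]
eef_rot: [-3.141, 0.614, 2.947]
wrist_force: [-0.5, -0.5, -1.3]
finger_gap: 47.2
finger_force: 0.0
```

```bash
python3 go.py 103 38 110
```

```text
t 11.5 p [541.8  83.2 187.5] uyn [ 86.6 141.2 107.2] F uyn [-1.1 -0.6 -0.8] gap 47.156666510778 0.0
rotvec [ 0.001  0.003 -0.002]
target [533.2 -20.3 199.2] dp [  -8.6 -103.5   11.8]
```

Request:
move_arm(dp=[[-2,-21,3],[-2,-21,3],[-2,-21,2],[-2,-21,2],[-1,-20,2],[0,0,0],[0,0,0]], rotation=[[0,0,0],[0,0,0],[0,0,0],[0,0,0],[0,0,0],[0,0,0],[0,0,0]], hand=[0.5,0.5,0.5,0.5,0.5,0.5,0.5])

```text
clock: 12.38
eef_pos: [532.8, -20.7, 198.5]
eef_rot: [-3.141, 0.613, 2.947]
wrist_force: [0.3, 0.2, 0.6]
finger_gap: 47.0
finger_force: 0.0
```

```bash
python3 - <<'E'
from cell import manip,camera
import cv2,pickle
s=manip.read_state();c=camera("wrist");cv2.imwrite("pics/w4.png",c["image"][:,:,::-1]);pickle.dump((s,c),open("w4.pkl","wb"))
E
python3 go.py 103 38 34
```

```text
t 12.425 p [532.8 -20.5 198.6] uyn [102.3  37.7 109.8] F uyn [ 0.8 -0.5  0. ] gap 46.74875829938492 0.0
rotvec [ 0.001  0.001 -0.003]
target [576.  -28.9 137. ] dp [ 43.2  -8.4 -61.6]
```

View pics/w4.png

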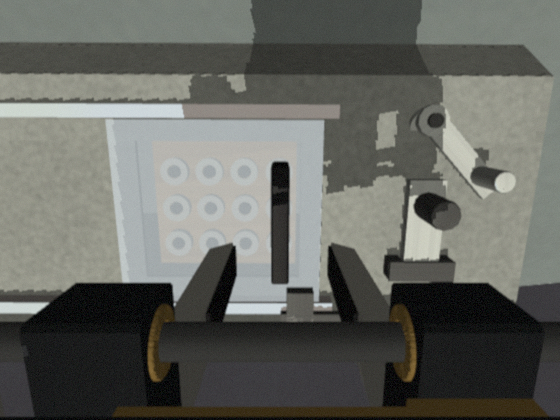

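The fin lies centred between the fingers (column 280, rows 165-283). The bolt is drawn and the keeper is still clear.

Request:
move_arm(dp=[[11,-2,-15],[11,-2,-15],[11,-2,-15],[10,-2,-16],[0,0,0],[0,0,0],[0,0,0],[0,0,0],[0,0,0]], rotation=[[0,0,0],[0,0,0],[0,0,0],[0,0,0],[0,0,0],[0,0,0],[0,0,0],[0,0,0],[0,0,0]], hand=[0.5,0.5,0.5,0.5,0.5,0.05,0.05,0.05,0.05])

```text
clock: 13.55
eef_pos: [575.5, -30.2, 138.3]
eef_rot: [-3.139, 0.613, 2.947]
wrist_force: [-4.9, -19.5, 7.4]
finger_gap: 11.8
finger_force: 30.0
```

```bash
python3 go.py 103 38 34
```

```text
t 13.55 p [575.5 -30.2 138.3] uyn [103.6  36.6  35.3] F uyn [  3.4 -20.1   6.7] gap 11.79231858785531 29.998429119586945
rotvec [ 0.002  0.001 -0.001]
target [576.  -28.9 137. ] dp [ 0.5  1.3 -1.4]
```

Request:
move_arm(dp=[[-2,-10,0],[-2,-10,0],[-2,-10,0],[-2,-10,0],[-2,-10,0],[-2,-10,0],[-2,-10,0],[-2,-10,0],[-2,-10,0],[0,0,0]], rotation=[[0,0,0],[0,0,0],[0,0,0],[0,0,0],[0,0,0],[0,0,0],[0,0,0],[0,0,0],[0,0,0],[0,0,0]], hand=[0.05,0.05,0.05,0.05,0.05,0.05,0.05,0.05,0.05,0.05])

```text
clock: 14.8
eef_pos: [557.5, -119.6, 138.4]
eef_rot: [-3.141, 0.613, 2.946]
wrist_force: [-6.5, -0.6, 5.7]
finger_gap: 11.7
finger_force: 30.0
```

```bash
python3 go.py 103 -80 35
```

```text
t 14.8 p [ 557.5 -119.6  138.4] uyn [103.5 -54.6  35.4] F uyn [-1.9 -1.9  8.3] gap 11.746757790222993 30.002979934215546
rotvec [ 0.001  0.002 -0.001]
target [ 552.3 -144.5  137.8] dp [ -5.2 -24.9  -0.6]
```

Request:
move_arm(dp=[[-1,-5,0],[-1,-5,0],[-1,-5,0],[-1,-5,0],[-0.4,-2,0],[-0.4,-2,0],[0,-1,0],[0,0,0]], rotation=[[0,0,0],[0,0,0],[0,0,0],[0,0,0],[0,0,0],[0,0,0],[0,0,0],[0,0,0]], hand=[0.05,0.05,0.05,0.05,0.05,0.05,0.05,0.05])

```text
clock: 15.8
eef_pos: [552.7, -143.3, 138.4]
eef_rot: [3.141, 0.613, 2.947]
wrist_force: [-8.2, 7.6, 7.6]
finger_gap: 11.8
finger_force: 30.0
```

```bash
python3 go.py 103 -80 35
```

```text
t 15.8 p [ 552.7 -143.3  138.4] uyn [103.5 -78.8  35.4] F uyn [-3.5  5.9 11.7] gap 11.774323855036092 30.017996728420258
rotvec [ 0.     0.002 -0.003]
target [ 552.3 -144.5  137.8] dp [-0.4 -1.1 -0.6]
```

The door has travelled 115 mm and meets a stop. I let go, retreat and check.

Request:
move_arm(dp=[[0,0,0],[0,0,0],[0,0,0],[-11,2,16],[-11,2,16],[-11,2,16],[-11,2,16],[-11,2,16],[-11,2,16],[0,0,0]], rotation=[[0,0,0],[0,0,0],[0,0,0],[0,0,0],[0,0,0],[0,0,0],[0,0,0],[0,0,0],[0,0,0],[0,0,0]], hand=[0.4,0.4,0.4,0.4,0.4,0.4,0.4,0.4,0.4,0.4])

```text
clock: 17.05
eef_pos: [487.0, -132.2, 235.1]
eef_rot: [-3.14, 0.616, 2.947]
wrist_force: [0.6, 0.5, -0.4]
finger_gap: 37.6
finger_force: 0.0
```

```bash
python3 - <<'E'
from cell import manip,camera
import cv2,pickle
s=manip.read_state();c=camera("wrist");cv2.imwrite("pics/w5.png",c["image"][:,:,::-1]);pickle.dump((s,c),open("w5.pkl","wb"))
E
python3 go.py
```

```text
t 17.1 p [ 487.1 -132.1  234.3] uyn [104.  -80.7 152.1] F uyn [-0.6 -0.3 -0.1] gap 37.626849497856284 0.0
rotvec [ 0.001  0.003 -0.002]
```

View pics/w5.png

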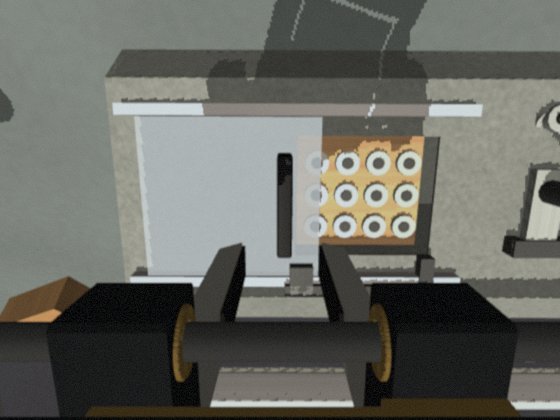

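The door is fully open with its fin at (285,205), the bearings are exposed, the bolt is still drawn and the gripper is clear.

```bash
python3 -c "
from w import *
print(wp('w4.pkl',280,165,42),wp('w5.pkl',285,155,42))
print(manip.sign_off())"
```

```text
t 17.1 p [ 487.1 -132.1  234.3] uyn [104.  -80.7 152.1] F uyn [-0.6 -0.3 -0.1] gap 37.626849497856284 0.0
rotvec [ 0.001  0.003 -0.002]
[58.6 36.3 42. ] [ 58.4 -78.5  42. ]
the job is handed in; nothing more can be done
None
```

I handed the job in at about 17 s: keeper swung about 0.8 rad to its free +y side, bolt drawn about 30 mm to its end stop, door about 115 mm open, gripper clear, and the yo-yo, puller and driver not approached; sign-off returned no verdict.

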